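Set the test-force selector and start the hardness test

ROBOT

A 6-joint arm with a two-finger parallel gripper is mounted at the origin on the work surface. World frame = base frame: x ahead of the robot, y to its left, z up, the work surface at z = 0. Lengths are in m, angles in rad, forces in N, time in s.
With the tool pointing down it reaches from about 0.375 to 0.975 m from the base axis. Payload 3.8 kg.
Tool frame: the origin (TCP) lies where the fingers leave the gripper's body, on its centre line; the fingertips stand 73 mm ahead of it and the grasp point (between the pads) lies 54 mm ahead of it (nose_length is the distance from the TCP to the fingertips, in m); z points along the fingers, y is the line along which they close (so a half turn about z gives the same grasp; the last joint's range is limited). The gripper opens to 85 mm and grips with 20 to 120 N. Pads are 22 mm wide; open, the fingers measure 114 mm over their backs; the gripper's body (76 mm by 85 mm) begins 54 mm behind the grasp point. The pads swing forward as they close: fully open they stand 13 mm farther back than shut.
Start: joints at [1.209, 0.264, 1.604, -0, 1.274, -0.037], TCP at [0.215, 0.64, 0.304] pointing down, gripper open.
Joint ranges: [-2.63, 2.63], [-0.94, 2.18], [0.31, 2.57], [-1.31, 4.45], [0, 2.66], [-2.55, 2.55]. Speed limits (rad/s): [2.57, 2.57, 3.14, 3.14, 3.14, 3.14].

INTERFACE

Orientations are given as a rotation vector (axis times angle).
In Python, from workcell import read_state, read_camera, calibration, finish_job, look_for, cut_out, tip_of, nose_length gives the robot as it stands.
- The arm moves only by the tool step_arm, never from a script. Its argument "targets" is a list of rows, each a list of 3 entries, a list of its own where there are three numbers: the turn, a rotation vector about the tool's x, y, z in rad, then the shift along the tool's x, y, z in mm, then the finger opening in mm, from 0 to 85.4. In form: [[[ax, ay, az], [x, y, z], grip], ...]. A call has 1 to 5 rows; each row shifts and turns the commanded pose from where the row before left it, along the tool's axes as they then stand; what a row does not reach is not made up. A row lasts 1/12 s, in which the tool goes at most 41.7 mm and 7.16 degrees, less where a joint would pass 70% of its speed; a pose out of reach is approached as far as the arm can. A call with a gripper value outside its range is refused whole. The fingers move at their own pace and stop on an object; "grip_force" is the grip in N (left out, the last holds). Time passes only in rows, so rows that do not move let the fingers close. It gives the time, the measured TCP pose, the force, the opening and the grip force at its end, in the units of the state.
- read_state(): the state, without advancing time (a new reading comes with each control period).
- read_camera(name): name is "side" or "top"; returns the picture (480x640x3 uint8, red, green, blue); there is no depth.
- calibration(name): a dict with "camera_matrix" (3x3 intrinsics, pixels), "dist_coeffs" ([k1, k2, p1, p2, k3] as OpenCV has them; the pictures are not rectified), "R" (3x3) and "t" (3): a world point X has camera coordinates R X + t. Camera axes: x right, y down, z forward; pixel columns grow to the right and rows downward; lengths in m; the calibration is good to about 2 mm. A picture is of the moment at which its call begins. calibration takes no time and is no camera call.
- finish_job(): hands the job in; it is judged then, once.
Trained networks look in the newest picture that a camera, given by its name, has taken for a name from the list of things; names that differ only in an ending like _2 or _b are one class to them, and where a whole thing is asked for, a point or a joint stands for the part that bears it (a point fixed in the world has none). Each returns a list of dicts, best first, with "score" (0 to 1); they miss things now and then, are a little off and sometimes report something else, mostly with a low value. They report only what shows in the picture. A call takes as long as a camera call. They do not tell look-alikes from the thing itself.
- look_for(camera, query): "extent" ([left, top, right, bottom] in pixels, round what is visible of it).
- cut_out(camera, query): "region" (480x640 bool, what is visible of it) and "extent" ([left, top, right, bottom] in pixels, round what is visible of it).
- tip_of(camera, query): "at" ([row, column] in pixels: a listed point, or the origin of a listed thing).
The state is a dict: "time": time; "q": joint angles; "joint_vel": joint speeds; "joint_torque": joint torques, N m; "tool_pos": TCP position; "tcp_rot": TCP orientation; "wrist_force": force on the tool from outside, world axes, zero at the start; "torque": the same for the moment, N m; "width": opening from 0.0 (shut) to 1.0 (fully open); "grip_force": force on a finger pad.
Only numpy, scipy, OpenCV 4.12 (cv2) and the standard library are available. Lean on these libraries where they do the work, as an engineer would, in place of code of your own. Each camera call takes 0.05 s, during which the arm holds its last target. There are 200 camera calls.

TASK

With the fingertips, push the pointer of the test-force selector round, click by click, until it rests in its sixth position (the round dot is the first; count clockwise from it), then press the black start button fully down and let it come up again. Do not press start before the selector is set, do not pinch or squeeze the selector, and leave the loose things standing about where they are: nothing is to be lifted or pushed aside.

Things in the scene. Friction and masses are not known exactly. Their poses are not given: they have to be found in the camera images.
- unit: Fixed white box of the selector, 200 mm (x) x 280 mm (y), 70 mm high, level top; origin at the centre of its underside. Its top carries the dial (towards its +y end) and two loose things (towards its -y end).
- dial (a point): Centre of the dial, on the unit's top face, 55 mm along the unit's +y; the vertical turning axis passes here. Flat round it, a grey disc and a black ring with 8 white marks 69.5 mm out, 30 degrees apart: a round dot (first position), then 7 short bars. Seen from above the dot lies 105 degrees counter-clockwise from the unit's +x and the bars follow clockwise; the sixth mark is 45 degrees clockwise from +x.
- selector (a joint): Selector angle in rad, growing clockwise seen from above: 0 at the dot, 0.5236 per position, 2.618 at the sixth, 3.665 at the eighth; stops just outside first and eighth. Starts in position 1, 2 or 3. A spring detent holds each position; half-way to the next it snaps over, up to 15 degrees ahead of the finger. Takes a few newtons at 50 mm from the axis.
- pointer (a point): Point inside the black pointer knob, turning with it: 50 mm from the axis, 18 mm above the unit's top; x axis radially outward. The knob is an upright bar 14 mm thick, from 8 mm behind the axis to 62 mm in front, 4 to 32 mm above the unit's top, on a hub of 15 mm radius and 26 mm height. A white line on top marks its outer end.
- start_top (a point): Middle of the top of the start button: a black round cap of 18 mm radius in a steel housing, on a fixed grey box 100 x 100 mm and 50 mm high that stands beside the selector unit, on either side. z is up.
- start (a joint): Travel of the start button in m, 0 when up, 0.006 fully down; a spring brings it back, fully down takes 5 N.
- block: Loose steel hardness reference block, a disc 60 mm across and 15 mm high, lying on the selector unit's top face on the side away from the dial; origin at the centre of its underside. Leave alone.
- mount: Loose black mounted specimen, a cylinder 31 mm across and 22 mm high, on the selector unit's top face beside the block; origin at the centre of its underside. Leave alone.
- anvil: Loose dark steel anvil, 64 mm across and 46 mm high, standing on its flat head on the table, stem up, beyond the unit; origin at the end of the stem, uppermost. Leave alone.
- jar: Loose jar with a white cap, 60 mm across and 85 mm high, standing on the table, beyond the boxes; origin at the centre of its underside. Leave alone.
Not all that is in view belongs to the job. There is more than one size of the part that bears start_top; the job needs the larger.

How it is judged:
On the way, in this order (a step that is already met when the one before it is completed fails the run):
1. the selector rests in its sixth position (value of joint selector between 2.528 and 2.708 rad and velocity of joint selector between -0.1 and 0.1 rad/s), for 0.3 s.
2. the start button is pressed down with the selector still in its sixth position (value of joint start above 0.0045 m and value of joint selector between 2.498 and 2.738 rad), for 0.05 s.
At the end, for the whole second after the job is handed in: The selector rests within 5 degrees of its sixth position, the start button, once pressed at least 4.5 mm down, is up again (within 1.5 mm), and the block, mount, anvil and jar are each within 12 mm of where they began (all of step 1 and value of joint start below 0.0015 m and distance of each of block, mount, anvil, jar from where it was at the start of the episode below 0.012 m); the robot touches nothing.
It fails at once if the start button is pressed (more than 3 mm) while the selector is not in its sixth position (value of joint start above 0.003 m and not (value of joint selector between 2.468 and 2.768 rad)).
It fails at once if the selector is pinched or forced (more than 22 N from the fingers) (contact force between the fingers and selector above 22 N).
It fails at once if a loose thing is lifted or shifted by more than 12 mm, or tipped (distance of any of block, mount, anvil, jar from where it was at the start of the episode above 0.012 m).
It also fails if it takes over 64 s, if anything falls off the work surface, if the arm or the gripper's body presses on something with over 40 N, if the wrist force passes 120 N, or if a joint passes its speed limit or range.

## Working session

There is one attempt and no reset: what is moved stays moved. The work goes in short steps, Python scripts to look and compute and a tool call to move; the robot and the scene stay as the last step left them, time stands still between calls to the robot, and variables do not carry over. Pictures are saved under pics/ and viewed, at most 10 in all, crops included, and the job is handed in when it is done.

Besides the shell and the picture viewer there is one more tool, called after "Request:" as name([rows], argument=value, ...), one row to a line, values as JSON. step_arm: Moves the arm, as the interface text tells. Its arguments: {"type":"object","properties":{"targets":{"type":"array","items":{"type":"array"}},"grip_force":{"type":"number"}},"required":["targets"]}

```bash
mkdir -p pics
cat > h.py <<'E'
import numpy as np,cv2
from workcell import *
def ray(c,px):
    k=calibration(c);R=np.array(k["R"]);t=np.array(k["t"])
    u=cv2.undistortPoints(np.array([[px]],float),np.array(k["camera_matrix"]),np.array(k["dist_coeffs"]))[0,0]
    return -R.T@t, R.T@np.array([u[0],u[1],1])
def atz(c,px,z):
    o,d=ray(c,px); return o+d*(z-o[2])/d[2]
def proj(c,X):
    k=calibration(c);return cv2.projectPoints(np.array(X,float).reshape(-1,1,3),cv2.Rodrigues(np.array(k["R"]))[0],np.array(k["t"],float),np.array(k["camera_matrix"]),np.array(k["dist_coeffs"]))[0][:,0]
E
python3 - <<'E'
from h import *
for c in("top","side"):
    im=read_camera(c);cv2.imwrite(f"pics/{c}0.png",im[:,:,::-1])
    for q in("unit","start_top","jar","anvil","block","mount"):
        print(c,q,[(np.round(r["extent"]).tolist(),round(r["score"],2)) for r in look_for(c,q)[:3]])
    for q in("dial","pointer","start_top","unit"):
        print(c,q,[(np.round(r["at"],1).tolist(),round(r["score"],2)) for r in tip_of(c,q)[:3]])
print(read_state()); print(nose_length if not callable(nose_length) else nose_length())
E
```

```text
top unit [([91.0, 233.0, 304.0, 417.0], 0.85)]
top start_top [([389.0, 287.0, 410.0, 307.0], 0.64), ([480.0, 302.0, 490.0, 318.0], 0.63)]
top jar [([385.0, 136.0, 418.0, 180.0], 0.88), ([255.0, 304.0, 273.0, 324.0], 0.21)]
top anvil [([197.0, 148.0, 231.0, 180.0], 0.77)]
top block []
top mount [([254.0, 304.0, 272.0, 326.0], 0.55)]
top dial [([305.9, 160.4], 0.86), ([323.2, 204.5], 0.31)]
top pointer [([274.7, 149.8], 0.56)]
top start_top [([296.6, 399.9], 0.88), ([308.5, 487.0], 0.72)]
top unit [([320.2, 200.3], 0.73)]
side unit [([332.0, 277.0, 352.0, 300.0], 0.67), ([182.0, 270.0, 418.0, 480.0], 0.56)]
side start_top [([383.0, 209.0, 400.0, 222.0], 0.58), ([436.0, 185.0, 444.0, 198.0], 0.44)]
side jar [([286.0, 154.0, 312.0, 200.0], 0.66)]
side anvil [([155.0, 263.0, 191.0, 298.0], 0.89)]
side block [([347.0, 318.0, 393.0, 359.0], 0.73), ([185.0, 269.0, 416.0, 478.0], 0.21)]
side mount [([329.0, 278.0, 353.0, 304.0], 0.64)]
side dial [([357.0, 262.1], 0.75)]
side pointer [([343.7, 229.2], 0.64)]
side start_top [([214.9, 394.4], 0.55), ([184.8, 441.6], 0.42)]
side unit [([373.4, 301.1], 0.67)]
{'time': 1.1, 'q': array([ 1.20909048e+00,  2.63910890e-01,  1.60401365e+00, -8.84851189e-06,
        1.27374149e+00, -3.68984554e-02]), 'joint_vel': array([ 0.00033821,  0.00056025,  0.00156714, -0.00019756,  0.00099859,
       -0.00104375]), 'joint_torque': array([ 3.04832383e-04, -5.15076435e+01, -3.67735755e+01, -1.71511542e-04,
        9.25069944e-04,  1.19310207e-05]), 'tool_pos': array([0.21540554, 0.63968452, 0.30386499]), 'tcp_rot': array([-5.07961415e-01, -3.10024845e+00,  1.15602305e-04]), 'wrist_force': array([-0.02781677,  0.06166494,  0.6595034 ]), 'torque': array([-0.02476644,  0.003294  , -0.03895784]), 'grip_force': 0.0, 'width': 0.9977759095575909}
0.0726
```

View pics/top0.png

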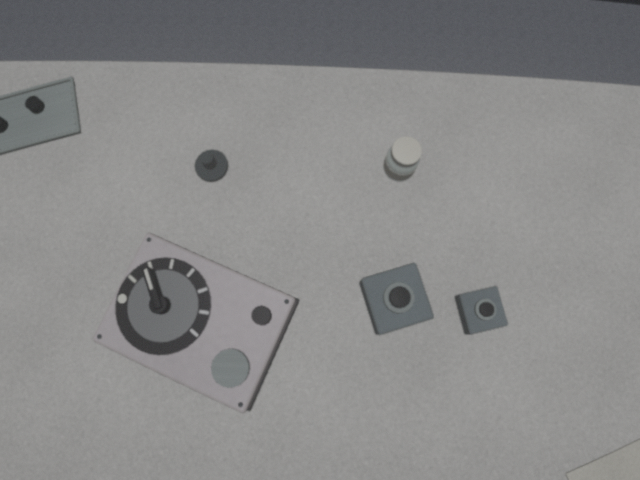

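View pics/side0.png

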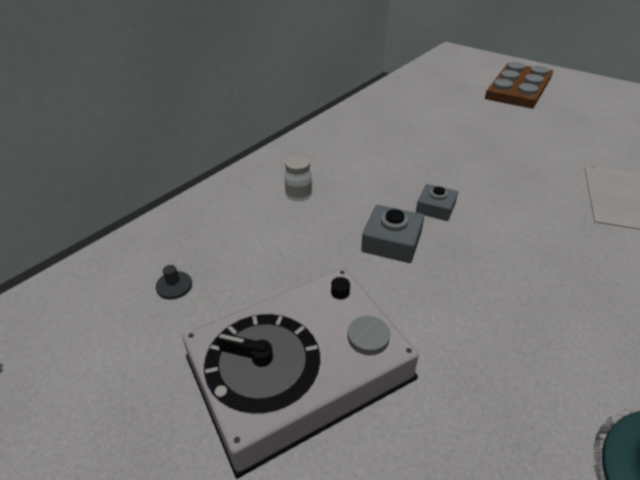

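Top view: the dial is at (160,306) and its dot at (122,298). The pointer is at about (147,268), the third mark. There are two start-button boxes: A at (399,297), which looks about 100 mm, and B at (486,310), which is smaller. A fits the larger part, and I'll check this by size and in a crop.

Run:
```python
from h import *
from scipy.optimize import least_squares
im=cv2.imread("pics/top0.png")
a=cv2.resize(im[225:425,85:305],None,fx=2.2,fy=2.2,interpolation=cv2.INTER_CUBIC)
b=cv2.resize(im[255:345,350:515],None,fx=3,fy=3,interpolation=cv2.INTER_CUBIC)
o=np.zeros((a.shape[0]+b.shape[0]//2*0,a.shape[1],3),np.uint8);o[:]=a
b=cv2.resize(b,(300,164));w=np.zeros((a.shape[0],300,3),np.uint8);w[:164]=b
cv2.imwrite("pics/crop.png",np.hstack([o,w]))
for n,p,z in[("dial",(160.4,305.9),.07),("dot",(122,298.5),.07),("block",(230,368),.085),("mount",(261,315),.092),("jar",(406,150),.085),("anvil",(211,165),.0)]: print(n,atz("top",p,z).round(4))
print([atz("top",p,.07)[:2].round(4).tolist() for p in[(150,234),(298,299),(247,411),(96,338)]])
# button box corners, top face z=.05
for c in([(361,277),(415,264),(433,318),(378,334)],[(457,294),(498,287),(507,324),(465,333)]):
    P=[atz("top",p,.05)[:2] for p in c];print([round(float(np.linalg.norm(P[i]-P[i-1])),3) for i in range(4)],np.mean(P,0).round(4))
# two-view button triangulation
for p,s in[((399.9,296.6),(394.4,214.9)),((160.4,305.9),(262.1,357))]:
    o1,d1=ray("top",p);o2,d2=ray("side",s)
    k=np.linalg.lstsq(np.c_[d1,-d2],o2-o1,rcond=None)[0];print((o1+k[0]*d1).round(4),(o2+k[1]*d2).round(4))
for c in("top","side"):
  m=read_camera(c)
print("cam",ray("top",(320,240))[0].round(3),ray("side",(320,240))[0].round(3))
```

```text
dial [0.5039 0.2321 0.07  ]
dot [0.5127 0.2979 0.07  ]
block [0.4125 0.1073 0.085 ]
mount [0.4961 0.0633 0.092 ]
jar [ 0.7868 -0.1666  0.085 ]
anvil [0.7774 0.1892 0.    ]
[[0.6233, 0.2635], [0.5254, 0.0073], [0.347, 0.0786], [0.4465, 0.3337]]
[0.098, 0.095, 0.095, 0.096] [ 0.5353 -0.1575]
[0.066, 0.073, 0.063, 0.074] [ 0.5213 -0.3019]
[ 0.5362 -0.1595  0.0674] [ 0.5366 -0.1593  0.0674]
[0.5036 0.2302 0.0756] [0.504  0.2304 0.0758]
cam [ 0.467 -0.024  0.817] [0.204 0.472 0.618]
```

View pics/crop.png

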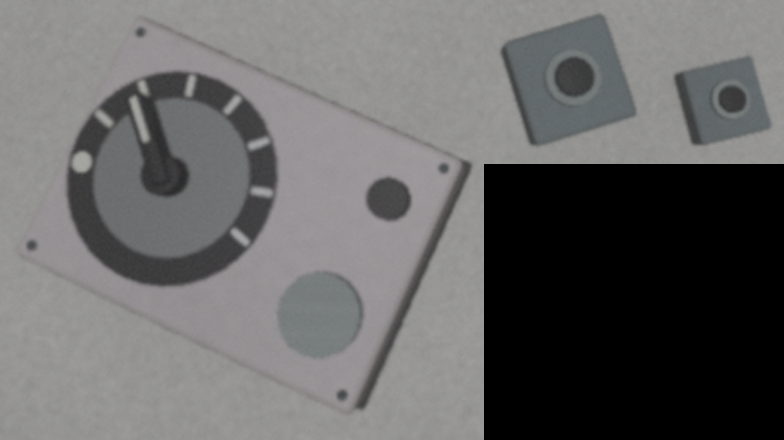

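A measures about 97 mm and B about 68 mm, so A is the button I need. The crop shows 8 marks, with the pointer at the third. Next I'll refine the dial pose from the marks and plan the approach.

```bash
cat >> h.py <<'E'
from scipy.spatial.transform import Rotation as Ro
def delta(pos,xang):
    """tool shift (mm, current axes) and cw turn (rad) to reach TCP pos with tool x at world angle xang, pointing down"""
    s=read_state();R=Ro.from_rotvec(s["tcp_rot"]);x=[np.cos(xang),np.sin(xang),0];y=[np.sin(xang),-np.cos(xang),0]
    T=np.array([x,y,[0,0,-1]]).T
    return (R.inv().apply(np.array(pos)-s["tool_pos"])*1000).round(1),(R.inv()*Ro.from_matrix(T)).as_rotvec().round(3)
E
python3 - <<'E'
from h import *
from scipy.optimize import least_squares
c=np.array([(82,162),(104,118),(143,87),(190,85),(232,103),(259,143),(262,191),(240,237)])/2.2+[85,225]-.3
def mk(p):
    a=p[2]-np.arange(8)*np.pi/6
    return np.c_[p[0]+.0695*np.cos(a),p[1]+.0695*np.sin(a),np.full(8,.07)]
r=least_squares(lambda p:((proj("top",mk(p))-c)[[0,1,3,4,5,6,7]]).ravel(),[.503,.228,1.46])
print("top",r.x.round(4),np.degrees(r.x[2]),np.abs(r.fun).max())
s=np.array([(221,391),(211,371),(232,330),(254,321),(279,321),(299,331),(311,348)])
r2=least_squares(lambda p:((proj("side",mk(p))[[0,1,2,3,4,5,6]]-s)[[0,1,3,4,5,6]]).ravel(),r.x)
print("side",r2.x.round(4),np.degrees(r2.x[2]),np.abs(r2.fun).max())
print(proj("side",mk(r.x)).round())
E
```

```text
top [0.5057 0.229  1.4642] 83.89115160004589 0.5134653736935775
side [0.4898 0.2329 1.1597] 66.44712046109798 8.741231947198969
[[221. 390.]
 [211. 370.]
 [216. 347.]
 [232. 329.]
 [255. 320.]
 [279. 320.]
 [299. 329.]
 [311. 347.]]
```

```bash
cat >> h.py <<'E'
D=np.array([.5057,.2290])
def fing(phi_deg,t,z,r=.05):
    f=np.radians(phi_deg);return [D[0]+r*np.cos(f)-t*np.sin(f),D[1]+r*np.sin(f)+t*np.cos(f),z],f+np.pi/2
E
python3 -c "
from h import *
print(delta(*fing(23.9,.028,.20)))"
```

```text
(array([-424.1, -242.2,  103.9]), array([-0.   , -0.   ,  0.829]))
```

Request:
step_arm([
  [[0,0,0],[-30,-17.5,0],0],
  [[0,0,0],[-30,-17.5,0],0],
  [[0,0,0],[-30,-17.5,0],0],
  [[0,0,0],[-30,-17.5,0],0],
  [[0,0,0],[-30,-17.5,0],0],
], grip_force=20)

```text
time: 1.62
tool_pos: [0.3303, 0.5077, 0.3039]
tcp_rot: [0.507, 3.1, 0.0]
wrist_force: [0.4, 0.2, 0.3]
width: 0.302
grip_force: 0.0
```

Request:
step_arm([
  [[0,0,0],[-30,-17.5,0],0],
  [[0,0,0],[-30,-17.5,0],0],
  [[0,0,0],[-30,-17.5,0],0],
  [[0,0,0],[-30,-17.5,0],0],
  [[0,0,0],[-30,-17.5,0],0],
])

```text
time: 2.03
tool_pos: [0.4448, 0.3767, 0.3041]
tcp_rot: [0.508, 3.1, 0.001]
wrist_force: [0.2, 0.7, 0.1]
width: 0.0
grip_force: 0.0
```

Request:
step_arm([
  [[0,0,0.11],[0,0,0],0],
  [[0,0,0.11],[0,0,0],0],
  [[0,0,0.11],[0,0,0],0],
  [[0,0,0.11],[0,0,0],0],
  [[0,0,0.11],[0,0,0],0],
])

```text
time: 2.45
tool_pos: [0.4441, 0.3779, 0.304]
tcp_rot: [1.339, 2.842, 0.0]
wrist_force: [-0.1, -0.5, 0.2]
width: -0.005
grip_force: 0.0
```

```bash
python3 -c "
from h import *
print(delta(*fing(23.9,.028,.20)),read_state()['q'].round(2),read_state()['width'])"
```

```text
(array([-140.6,    8.4,  104. ]), array([ 0.   , -0.   ,  0.273])) [ 0.66  0.09  1.81  0.    1.24 -0.03] -0.0047762019916441556
```

Request:
step_arm([
  [[0,0,0.091],[0,0,0],0],
  [[0,0,0.091],[0,0,0],0],
  [[0,0,0.091],[0,0,0],0],
  [[0,0,0],[0,0,40],0],
  [[0,0,0],[0,0,0],0],
])

```text
time: 2.87
tool_pos: [0.4416, 0.3763, 0.2584]
tcp_rot: [-1.704, -2.636, 0.013]
wrist_force: [-1.4, -1.7, -2.0]
width: -0.001
grip_force: 0.0
```

```bash
python3 -c "
from h import *
print(delta(*fing(23.9,.028,.18)))"
```

```text
(array([-132.7,   48.9,   78.3]), array([-0.008,  0.002,  0.006]))
```

Request:
step_arm([
  [[0,0,0],[-33,12,10],0],
  [[0,0,0],[-33,12,15],0],
  [[0,0,0],[-33,12,15],0],
  [[0,0,0],[-33,12,15],0],
  [[0,0,0],[0,0,15],0],
])

```text
time: 3.28
tool_pos: [0.5461, 0.2737, 0.1948]
tcp_rot: [1.708, 2.632, 0.001]
wrist_force: [0.3, 1.0, -0.2]
width: 0.007
grip_force: 0.0
```

Request:
step_arm([
  [[0,0,0],[0,0,0],0],
  [[0,0,0],[0,0,0],0],
])

```text
time: 3.45
tool_pos: [0.5414, 0.2769, 0.1935]
tcp_rot: [-1.706, -2.636, 0.003]
wrist_force: [0.3, -0.2, 0.7]
width: 0.001
grip_force: 0.0
```

```bash
python3 -c "
from h import *
print(delta(*fing(23.9,.028,.157)),read_state()['tool_pos'])
a=[read_camera(c) for c in('top','side')]
o=np.hstack([cv2.resize(a[0][200:440,60:320],(400,369)),cv2.resize(a[1][230:470,150:410],(400,369))])
cv2.imwrite('pics/app.png',o[:,:,::-1])"
```

```text
(array([-1.4, -1.9, 36.5]), array([-0.003, -0.   ,  0.005])) [0.5413771  0.2769313  0.19350306]
```

View pics/app.png

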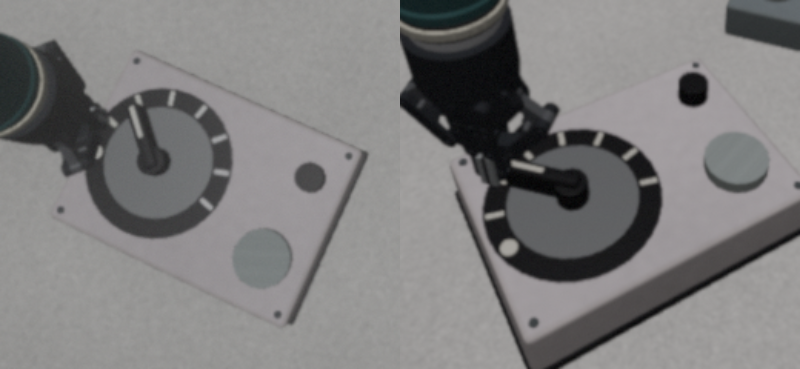

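The crops show the fingertips at the outer, counter-clockwise side of the pointer: top crop about (100,125), pointer tip (135,108). I'll descend beside it.

Request:
step_arm([
  [[0,0,0],[0,0,10],0],
  [[0,0,0],[0,0,10],0],
  [[0,0,0],[0,-2,10],0],
  [[0,0,0],[0,0,6],0],
  [[0,0,0],[0,0,0],0],
])

```text
time: 3.97
tool_pos: [0.5381, 0.2762, 0.1552]
tcp_rot: [-1.703, -2.637, 0.006]
wrist_force: [0.4, 0.0, -0.3]
width: 0.002
grip_force: 0.0
```

Request:
step_arm([
  [[0,0,0],[-3,0,0],0],
  [[0,0,0],[-3,0,0],0],
  [[0,0,0],[-2,0,0],0],
  [[0,0,0],[0,0,0],0],
])

```text
time: 4.3
tool_pos: [0.544, 0.269, 0.1585]
tcp_rot: [1.706, 2.637, 0.001]
wrist_force: [-0.0, 0.2, -0.3]
width: 0.003
grip_force: 0.0
```

```bash
python3 -c "
from h import *
print(delta(*fing(23.9,.018,.157)),read_state()['tool_pos'],read_state()['wrist_force'])
a=[read_camera(c) for c in('top','side')]
o=np.hstack([cv2.resize(a[0][200:440,60:320],(400,369)),cv2.resize(a[1][230:470,150:410],(400,369))])
cv2.imwrite('pics/app2.png',o[:,:,::-1])"
```

```text
(array([-3. , -1.2,  1.5]), array([0.001, 0.   , 0.005])) [0.5439693  0.26895506 0.15847774] [-0.02276446  0.19276028 -0.27852823]
```

View pics/app2.png

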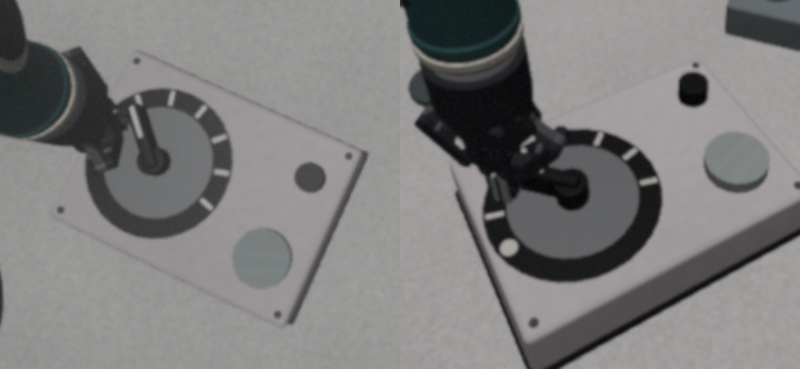

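Request:
step_arm([
  [[0,0,0.06],[-3.1,1.2,0],0],
  [[0,0,0.06],[-3.1,1.2,0],0],
  [[0,0,0.06],[-3.1,1.2,0],0],
  [[0,0,0.06],[-3.1,1.2,0],0],
  [[0,0,0.06],[-3.1,1.2,0],0],
])

```text
time: 4.82
tool_pos: [0.5534, 0.2567, 0.1581]
tcp_rot: [-2.084, -2.35, -0.0]
wrist_force: [-0.8, 1.4, 0.6]
width: 0.003
grip_force: 0.4
```

```bash
cat > chk.py <<'E'
from h import *
s=read_state();R=Ro.from_rotvec(s["tcp_rot"]).as_matrix();x=R[:,0]
ph=np.degrees(np.arctan2(x[1],x[0]))-90
v=s["tool_pos"]-np.r_[D,0];f=np.radians(ph)
print("phi",ph.round(1),"r",(v[0]*np.cos(f)+v[1]*np.sin(f)).round(4),"t",(-v[0]*np.sin(f)+v[1]*np.cos(f)).round(4),"z",s["tool_pos"][2].round(4),s["wrist_force"].round(1),s["time"])
E
python3 chk.py
```

```text
phi 6.9 r 0.0507 t 0.0218 z 0.1581 [-0.8  1.4  0.6] 4.8167
```

Request:
step_arm([
  [[0,0,0.06],[-3.1,1.2,0],0],
  [[0,0,0.06],[-3.1,1.2,0],0],
  [[0,0,0.06],[-3.1,1.2,0],0],
  [[0,0,0.06],[-3.1,1.1,0],0],
  [[0,0,0.06],[-3.1,1.1,0],0],
])

```text
time: 5.23
tool_pos: [0.5597, 0.2411, 0.1583]
tcp_rot: [-2.412, -2.012, -0.002]
wrist_force: [-0.8, 4.1, 1.2]
width: -0.003
grip_force: 2.1
```

Request:
step_arm([
  [[0,0,0.06],[-3.1,1.2,0],0],
  [[0,0,0.06],[-3.1,1.1,0],0],
  [[0,0,0.06],[-3.1,1.1,0],0],
  [[0,0,0.06],[-3.1,1.1,0],0],
  [[0,0,0.06],[-3.1,1.1,0],0],
])

```text
time: 5.65
tool_pos: [0.5606, 0.2247, 0.1583]
tcp_rot: [2.686, 1.63, 0.002]
wrist_force: [1.3, 0.7, 0.3]
width: -0.001
grip_force: 0.1
```

```bash
python3 chk.py
```

```text
phi -27.5 r 0.0507 t 0.0216 z 0.1583 [1.3 0.7 0.3] 5.65
```

Request:
step_arm([
  [[0,0,0.06],[-3.1,1.2,0],0],
  [[0,0,0.06],[-3.1,1.1,0],0],
  [[0,0,0.06],[-3.1,1.1,0],0],
  [[0,0,0.06],[-3.1,1.1,0],0],
  [[0,0,0.06],[-3.1,1.1,0],0],
])

```text
time: 6.07
tool_pos: [0.5569, 0.2094, 0.1584]
tcp_rot: [-2.899, -1.209, -0.005]
wrist_force: [2.3, 3.5, -1.6]
width: -0.001
grip_force: 1.6
```

Request:
step_arm([
  [[0,0,0.06],[-3.1,1.2,0],0],
  [[0,0,0.06],[-3.1,1.1,0],0],
  [[0,0,0.04],[-2,0.8,0],0],
  [[0,0,0.04],[-2,0.8,0],0],
  [[0,0,0],[0,0,0],0],
])

```text
time: 6.48
tool_pos: [0.5511, 0.1988, 0.1581]
tcp_rot: [3.005, 0.917, 0.0]
wrist_force: [1.1, -0.2, 0.7]
width: -0.001
grip_force: 0.0
```

```bash
python3 chk.py;python3 -c "
from h import *
a=[read_camera(c) for c in('top','side')]
o=np.hstack([cv2.resize(a[0][200:440,60:320],(400,369)),cv2.resize(a[1][230:470,150:410],(400,369))])
cv2.imwrite('pics/app3.png',o[:,:,::-1])"
```

```text
phi -56.1 r 0.0504 t 0.0208 z 0.1581 [ 1.1 -0.2  0.7] 6.4833
```

View pics/app3.png

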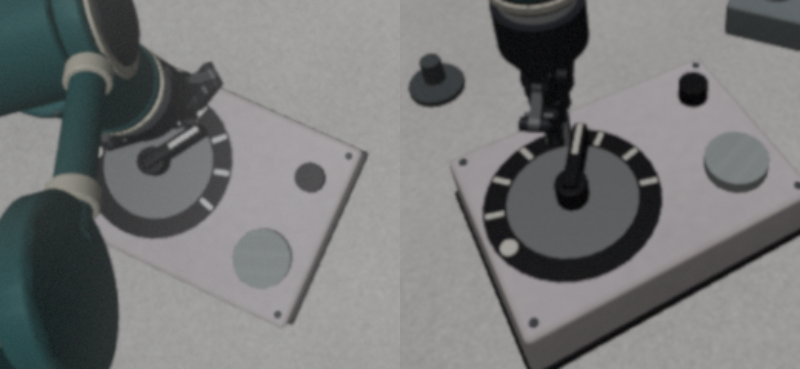

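```bash
python3 -c "
from h import *
for p in(-36.1,-51,-56,-61,-66.1):
    f=np.radians(p);X=[[D[0]+r*np.cos(f),D[1]+r*np.sin(f),.102] for r in(.02,.062)]
    print(p,((proj('top',X)-[60,200])*1.538).round(),((proj('side',X)-[150,230])*1.538+[400,0]).round())
for c in('top','side'): read_camera(c);print(tip_of(c,'pointer'))
"
```

```text
-36.1 [[160. 144.]
 [187. 112.]] [[566. 157.]
 [559. 122.]]
-51 [[163. 148.]
 [197. 123.]] [[572. 157.]
 [576. 120.]]
-56 [[164. 149.]
 [200. 128.]] [[574. 157.]
 [582. 121.]]
-61 [[165. 150.]
 [202. 132.]] [[576. 157.]
 [587. 121.]]
-66.1 [[166. 152.]
 [204. 137.]] [[578. 157.]
 [593. 122.]]
[{'at': [287.9, 185.5], 'score': 0.93}]
[{'at': [324.0, 268.7], 'score': 0.9}]
```

The pointer is at about −54°, just at the half-way point to the sixth mark (−66°). It needs to go a little further.

Request:
step_arm([
  [[0,0,0.03],[-1.6,0.6,0],0],
  [[0,0,0.03],[-1.6,0.6,0],0],
  [[0,0,0.03],[-1.6,0.6,0],0],
  [[0,0,0],[0,0,0],0],
  [[0,0,0],[0,0,0],0],
])

```text
time: 7.2
tool_pos: [0.548, 0.195, 0.1579]
tcp_rot: [-3.042, -0.784, -0.0]
wrist_force: [-0.6, 0.1, 0.2]
width: -0.001
grip_force: 0.0
```

```bash
python3 chk.py;python3 -c "
from h import *
a=[read_camera(c) for c in('top','side')]
o=np.hstack([cv2.resize(a[0][200:440,60:320],(400,369)),cv2.resize(a[1][230:470,150:410],(400,369))])
cv2.imwrite('pics/app4.png',o[:,:,::-1])"
```

```text
phi -61.1 r 0.0502 t 0.0206 z 0.1579 [-0.6  0.1  0.2] 7.2
```

View pics/app4.png

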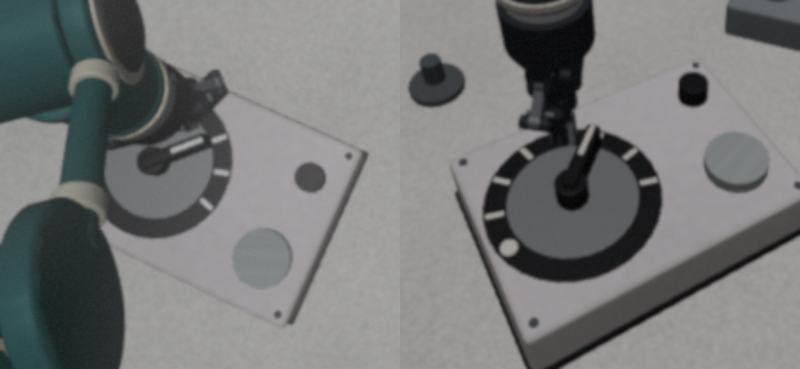

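The pointer has snapped to the sixth mark: its end is at (203,136) in the top crop and (594,125) in the side crop, and both match the −66° prediction. I'll back off and rise.

Request:
step_arm([
  [[0,0,0],[5,0,0],0],
  [[0,0,0],[5,0,0],0],
  [[0,0,0],[0,0,-25],0],
  [[0,0,0],[0,0,-30],0],
  [[0,0,0],[0,0,-30],0],
])

```text
time: 7.72
tool_pos: [0.5566, 0.1999, 0.2427]
tcp_rot: [3.042, 0.784, -0.004]
wrist_force: [0.9, -0.0, -0.3]
width: -0.004
grip_force: 0.0
```

```bash
python3 -c "
from h import *
x=Ro.from_rotvec(read_state()['tcp_rot']).as_matrix()[:,0]
print(delta([.536,-.159,.20],np.arctan2(x[1],x[0])))"
```

```text
(array([-191.3,  304.3,   43. ]), array([-0.001,  0.002, -0.   ]))
```

Request:
step_arm([
  [[0,0,0],[-19,30.5,0],0],
  [[0,0,0],[-19,30.5,0],0],
  [[0,0,0],[-19,30.5,0],0],
  [[0,0,0],[-19,30.5,0],0],
  [[0,0,0],[-19,30.5,0],0],
])

```text
time: 8.13
tool_pos: [0.5475, 0.0191, 0.2434]
tcp_rot: [3.042, 0.785, 0.002]
wrist_force: [-0.2, -1.1, 0.6]
width: 0.0
grip_force: 0.0
```

Request:
step_arm([
  [[0,0,0],[-19,30.5,0],0],
  [[0,0,0],[-19,30.5,0],0],
  [[0,0,0],[-19,30.5,0],0],
  [[0,0,0],[-19,30.5,0],0],
  [[0,0,0],[-19,30.5,0],0],
])

```text
time: 8.55
tool_pos: [0.5379, -0.1609, 0.2432]
tcp_rot: [3.042, 0.783, 0.001]
wrist_force: [0.9, 0.6, -0.2]
width: -0.002
grip_force: 0.0
```

Request:
step_arm([
  [[0,0,0],[0,0,30],0],
  [[0,0,0],[0,0,20],0],
  [[0,0,0],[0,0,20],0],
  [[0,0,0],[0,0,10],0],
  [[0,0,0],[0,0,0],0],
])

```text
time: 8.97
tool_pos: [0.5361, -0.1586, 0.16]
tcp_rot: [-3.04, -0.782, 0.007]
wrist_force: [-0.1, -0.5, -0.1]
width: 0.0
grip_force: 0.0
```

```bash
python3 -c "
from h import *
x=Ro.from_rotvec(read_state()['tcp_rot']).as_matrix()[:,0]
print(delta([.536,-.159,.14],np.arctan2(x[1],x[0])),read_state()['tool_pos'],read_state()['wrist_force'])
a=[read_camera(c) for c in('top','side')]
o=np.hstack([cv2.resize(a[0][150:390,200:460],(400,369)),cv2.resize(a[1][150:390,210:470],(400,369))])
cv2.imwrite('pics/btn.png',o[:,:,::-1])"
```

```text
(array([-0.2,  0.4, 20. ]), array([-0.004,  0.004, -0.   ])) [ 0.5361044  -0.15855822  0.15997215] [-0.14852791 -0.47361066 -0.14984408]
```

View pics/btn.png

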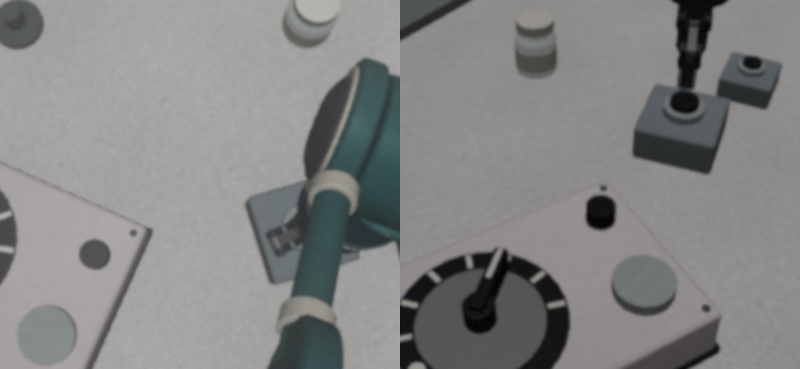

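The finger is right over the larger button (side crop: tip (687,85), cap (685,100)), and the selector is unchanged at the sixth mark. Pressing now.

Request:
step_arm([
  [[0,0,0],[0,0,8],0],
  [[0,0,0],[0,0,7],0],
  [[0,0,0],[0,0,0],0],
  [[0,0,0],[0,0,0],0],
])

```text
time: 9.4
tool_pos: [0.5374, -0.1588, 0.1477]
tcp_rot: [-3.042, -0.783, 0.001]
wrist_force: [0.2, -0.9, 0.8]
width: -0.002
grip_force: 0.0
```

Request:
step_arm([
  [[0,0,0],[0,0,2],0],
  [[0,0,0],[0,0,2],0],
  [[0,0,0],[0,0,0],0],
  [[0,0,0],[0,0,0],0],
])

```text
time: 9.73
tool_pos: [0.538, -0.1591, 0.1443]
tcp_rot: [3.042, 0.783, 0.001]
wrist_force: [0.4, 0.3, 2.0]
width: -0.002
grip_force: 0.8
```

Request:
step_arm([
  [[0,0,0],[0,0,2],0],
  [[0,0,0],[0,0,1],0],
  [[0,0,0],[0,0,0],0],
  [[0,0,0],[0,0,0],0],
])

```text
time: 10.07
tool_pos: [0.5381, -0.1592, 0.1413]
tcp_rot: [3.042, 0.783, 0.001]
wrist_force: [0.9, 0.8, 2.6]
width: 0.006
grip_force: 1.6
```

Request:
step_arm([
  [[0,0,0],[0,0,1],0],
  [[0,0,0],[0,0,1],0],
  [[0,0,0],[0,0,0],0],
  [[0,0,0],[0,0,0],0],
])

```text
time: 10.4
tool_pos: [0.538, -0.1592, 0.1392]
tcp_rot: [3.042, 0.783, 0.001]
wrist_force: [1.5, 0.2, 4.9]
width: 0.001
grip_force: 2.2
```

Request:
step_arm([
  [[0,0,0],[0,0,1],0],
  [[0,0,0],[0,0,1],0],
  [[0,0,0],[0,0,0],0],
  [[0,0,0],[0,0,0],0],
])

```text
time: 10.73
tool_pos: [0.5381, -0.1592, 0.1385]
tcp_rot: [3.042, 0.783, 0.001]
wrist_force: [-2.0, 0.4, 12.5]
width: -0.002
grip_force: 6.4
```

The button has bottomed: force jumped to 12.5 N and the position stalled. Releasing.

Request:
step_arm([
  [[0,0,0],[0,0,-5],0],
  [[0,0,0],[0,0,-10],0],
  [[0,0,0],[0,0,-30],0],
  [[0,0,0],[0,0,-40],0],
  [[0,0,0],[0,0,-40],0],
])

```text
time: 11.15
tool_pos: [0.5355, -0.1584, 0.2609]
tcp_rot: [-3.039, -0.782, 0.009]
wrist_force: [1.1, -0.5, -0.0]
width: 0.003
grip_force: 0.0
```

Request:
step_arm([
  [[0,0,0],[0,0,0],0],
  [[0,0,0],[0,0,0],0],
  [[0,0,0],[0,0,0],0],
  [[0,0,0],[0,0,0],0],
])

```text
time: 11.48
tool_pos: [0.5362, -0.1586, 0.2597]
tcp_rot: [-3.04, -0.782, 0.006]
wrist_force: [-0.1, 0.3, -1.1]
width: 0.0
grip_force: 0.0
```

```bash
python3 -c "
from h import *
a=read_camera('side');cv2.imwrite('pics/end.png',a[130:400,150:480,::-1])"
```

```text
(no output)
```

View pics/end.png

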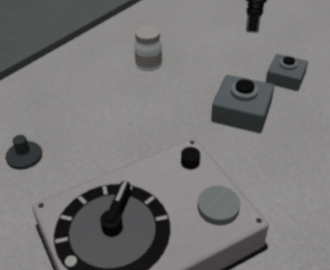

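The button is up at (243,87), the pointer is at the sixth mark at (125,185), and the loose things are where they were.

```bash
python3 -c "
from workcell import *
print(finish_job())"
```

```text
the job is handed in; nothing more can be done
None
```

I pushed the selector to its sixth position, pressed the larger start button fully down and let it come up again, left the loose things alone, and handed the job in; no verdict came back.

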